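Put the washed tube stands back together

ROBOT

A 6-joint arm with a two-finger parallel gripper is mounted at the origin on a cart in front of the work surface, level with it; the furniture and walls round the work are solid. World frame = base frame: x ahead of the robot, y to its left, z up, the work surface at z = 0. Lengths are in m, angles in rad, forces in N, time in s.
With the tool pointing down it reaches from about 0.3 to 0.875 m from the base axis. Payload 6.4 kg.
Tool frame: the origin (TCP) lies at the very end of the fingers, on their centre line; the grasp point (between the pads) lies 19 mm behind it; z points along the fingers, y is the line along which they close (so a half turn about z gives the same grasp; the last joint's range is limited). The gripper opens to 85 mm and grips with 20 to 120 N. Pads are 22 mm wide; open, the fingers measure 114 mm over their backs; the gripper's body (76 mm by 85 mm) begins 54 mm behind the grasp point. The pads swing forward as they close: fully open they stand 13 mm farther back than shut.
Start: joints at [1.072, 0.181, 1.607, -0, 1.354, -0.206], TCP at [0.166, 0.551, 0.231] pointing down, gripper open.
Joint ranges: [-2.99, 2.99], [-0.89, 2.07], [0.3, 2.58], [-1.14, 4.28], [0, 2.63], [-3.12, 3.12]. Speed limits (rad/s): [2.57, 2.57, 3.01, 3.14, 3.14, 3.14].

INTERFACE

Orientations are given as a unit quaternion [w, x, y, z].
In Python, from bench import ctrl gives the robot as it stands.
- The arm moves only by the tool jog_arm, never from a script. Its argument "series" is a list that holds one entry, the list of rows, each a list of 7 numbers: the shift along the tool's x, y, z in mm, then the turn, a rotation vector about the tool's x, y, z in rad, then the finger opening in mm, from 0 to 85.4. In form: [[[tx, ty, tz, rx, ry, rz, gripper], ...]]. A call has exactly 10 rows; each row shifts and turns the commanded pose from where the row before left it, along the tool's axes as they then stand; what a row does not reach is not made up. A row lasts 1/10 s, in which the tool goes at most 50 mm and 8.59 degrees, less where a joint would pass 70% of its speed; a pose out of reach is approached as far as the arm can. A call with a gripper value outside its range is refused whole. The fingers move at their own pace and stop on an object; the grip force is fixed at half the most. Time passes only in rows, so rows that do not move let the fingers close, or fill a call up. It gives the time, the measured TCP pose, the force, the opening and the grip force at its end, in the units of the state.
- ctrl.get_obs(): the state, without advancing time (a new reading comes with each control period).
- ctrl.camera(name): name is "scene" or "top"; returns a dict with "frame" (420x560x3 uint8, blue, green, red), "z_map" (420x560 float32, m along the optical axis (not along the pixel's ray), 0 where there is no reading), "fx", "fy", "cx", "cy" (pixels), "k1" (the pictures are not rectified: a ray, as slopes to the right and down, at radius r is drawn at 1 + k1 r^2 times it, then the intrinsics apply), "xyz" and "rotation" of the camera in the world. Camera axes: x right, y down, z forward; pixel columns grow to the right and rows downward; lengths in m; the calibration is good to about 2 mm. A picture is of the moment at which its call begins.
- ctrl.hand_in(): hands the job in; it is judged then, once.
The state is a dict: "time_s": time; "q": joint angles; "dq": joint speeds; "joint_efforts": joint torques, N m; "eef_pos": TCP position; "eef_rot": TCP orientation; "wrist_force": force on the tool from outside, world axes, zero at the start; "torque": the same for the moment, N m; "opening": opening from 0.0 (shut) to 1.0 (fully open); "grasp_force": force on a finger pad.
Only numpy, scipy, OpenCV 4.12 (cv2) and the standard library are available. Lean on these libraries where they do the work, as an engineer would, in place of code of your own. Each camera call takes 0.05 s, during which the arm holds its last target. There are 200 camera calls.

TASK

The two tube stands have come back from the wash in pieces; put both together again. On each base, lower its bottom plate (small tube holes, large corner holes) over the four posts down onto the collars, then its top plate (larger tube holes, small corner holes) over the same posts down onto the shoulders: the short plates go on the short base, the long plates on the long base. Leave all four plates fully seated, level and let go.

Things in the scene. Friction and masses are not known exactly. Their poses are not given: they have to be found in the camera images.
- short_stand: Short stand base: steel slab 112x70 mm, top at 12 mm, too heavy to move; takes the 104 mm plates. Origin: centre of underside, z up, x along the 112 side. Four steel posts at x +-37, y +-16 mm; each: collar 28 wide, top at z 18 (bottom plate rests here); 16 wide to a shoulder at z 42 (top plate rests; edge tapers to 14 wide over 3 mm); 7 wide to z 55; nose narrows to 3 wide at z 69.
- long_stand: Long stand base: steel slab 150x70 mm, top at 12 mm, too heavy to move; takes the 142 mm plates. Origin: centre of underside, z up, x along the 150 side. Four steel posts at x +-56, y +-16 mm; each: collar 28 wide, top at z 18 (bottom plate rests here); 16 wide to a shoulder at z 54 (top plate rests; edge tapers to 14 wide over 3 mm); 7 wide to z 67; nose narrows to 3 wide at z 81.
- short_bottom_plate: Short bottom plate: white plastic, 104x62x12 mm, 60 g, loose, starts flat on the worktop. Origin: centre of underside, z up, x along the 104 side. Four 20 mm through-holes at x +-37, y +-16 mm, and eleven small tube-tip holes 5 mm across. Same either way round. Grip by the middle of its long edges, 62 mm apart. Seated: origin 18 mm straight above its base's origin.
- short_top_plate: Short top plate: white plastic, 104x62x12 mm, 55 g, loose, starts flat on the worktop. Origin: centre of underside, z up, x along the 104 side. Four 11 mm through-holes at x +-37, y +-16 mm, and eleven tube holes 11.5 mm across. Same either way round. Grip by the middle of its long edges, 62 mm apart. Seated: origin 42 mm straight above its base's origin.
- long_bottom_plate: Long bottom plate: white plastic, 142x62x12 mm, 80 g, loose, starts flat on the worktop. Origin: centre of underside, z up, x along the 142 side. Four 20 mm through-holes at x +-56, y +-16 mm, and eight small tube-tip holes 8 mm across. Same either way round. Grip by the middle of its long edges, 62 mm apart. Seated: origin 18 mm straight above its base's origin.
- long_top_plate: Long top plate: white plastic, 142x62x12 mm, 70 g, loose, starts flat on the worktop. Origin: centre of underside, z up, x along the 142 side. Four 11 mm through-holes at x +-56, y +-16 mm, and eight big tube holes 17 mm across. Same either way round. Grip by the middle of its long edges, 62 mm apart. Seated: origin 54 mm straight above its base's origin.
Not all that is in view belongs to the job. What is shaped like the short_bottom_plate but orange is not meant.

How it is judged:
By the outcome, as a careful person would: the job done as asked, in the order asked, and still so for the second after the job is handed in, with the robot touching nothing.
It also fails if it takes over 109 s, if anything falls off the work surface, if the arm or the gripper's body presses on something with over 40 N, if the wrist force passes 120 N, or if a joint passes its speed limit or range.

## Working session

There is one attempt and no reset: what is moved stays moved. The work goes in short steps, Python scripts to look and compute and a tool call to move; the robot and the scene stay as the last step left them, time stands still between calls to the robot, and variables do not carry over. Pictures are saved under pics/ and viewed, at most 14 in all, crops included, and the job is handed in when it is done.

Besides the shell and the picture viewer there is one more tool, called after "Request:" by a JSON object that holds its "api" and its "payload", one argument or row to a line. jog_arm: Moves the arm, as the interface text tells. Its arguments: {"type":"object","properties":{"series":{"type":"array"}},"required":["series"]}

```bash
mkdir -p pics; ls
cat > h.py <<'E'
import numpy as np,cv2
from bench import ctrl
E
python3 - <<'E'
from h import *
for n in("scene","top"):
    c=ctrl.camera(n); cv2.imwrite(f"pics/{n}0.png",c["frame"]); np.savez(f"{n}0.npz",**c)
    print(n,{k:c[k] for k in c if k not in("frame","z_map")})
o=ctrl.get_obs();print(o)
E
```

```text
pics
scene {'fx': 493.10368468545397, 'fy': 493.10368468545397, 'cx': 285.1734216471944, 'cy': 209.7495784699907, 'k1': -0.11274276118308572, 'xyz': array([-0.16789571,  1.38103394,  0.88760314]), 'rotation': array([ 0.12645865, -0.22031271,  0.84356943, -0.47313966])}
top {'fx': 461.9665278536604, 'fy': 461.9665278536604, 'cx': 280.0692666926938, 'cy': 211.928586064427, 'k1': 0.02655484027302859, 'xyz': array([0.2623822 , 0.1823126 , 1.48996821]), 'rotation': array([-0.06618073,  0.71302422, -0.69467438,  0.06814752])}
{'time_s': 0.1, 'q': array([ 1.07167260e+00,  1.81483524e-01,  1.60789912e+00, -2.06376846e-05,
        1.35379512e+00, -2.06287541e-01]), 'dq': array([ 0.00027074, -0.00142462, -0.00204446, -0.00040166, -0.00057522,
       -0.00137392]), 'joint_efforts': array([ 4.17589090e-04, -4.45878339e+01, -3.52234519e+01, -3.69195168e-04,
        4.21803561e-03,  1.20318944e-05]), 'eef_pos': array([0.16572619, 0.55008473, 0.2304691 ]), 'eef_rot': array([-2.64324007e-04,  1.45893246e-01,  9.89300022e-01, -7.47247223e-04]), 'wrist_force': array([-0.17144312,  0.1353655 , -0.74685083]), 'torque': array([-0.02004955, -0.02174273,  0.01066837]), 'grasp_force': 0.0, 'opening': 1.0003940767850978}
```

View pics/top0.png

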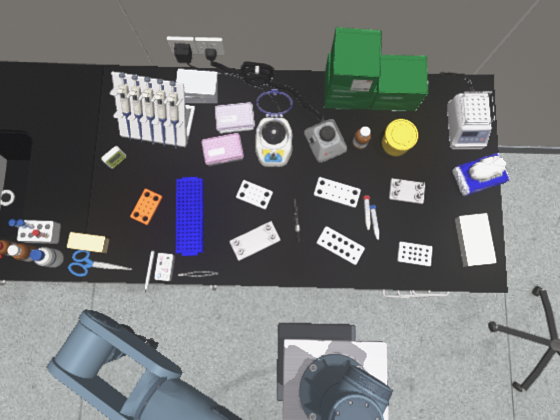

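View pics/scene0.png

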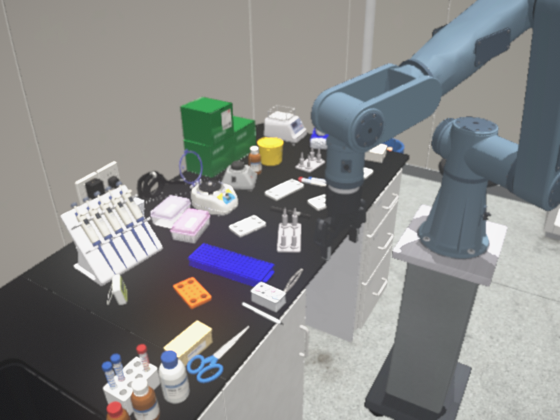

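Run:
```python
from h import *
f=cv2.imread("pics/top0.png")[165:275,220:450]
cv2.imwrite("pics/crop0.png",cv2.resize(f,None,fx=3.4,fy=3.4,interpolation=cv2.INTER_CUBIC))
f=cv2.imread("pics/scene0.png")[140:260,220:400]
cv2.imwrite("pics/crop1.png",cv2.resize(f,None,fx=4.4,fy=4.4,interpolation=cv2.INTER_CUBIC))
```

```text
(no output)
```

View pics/crop0.png

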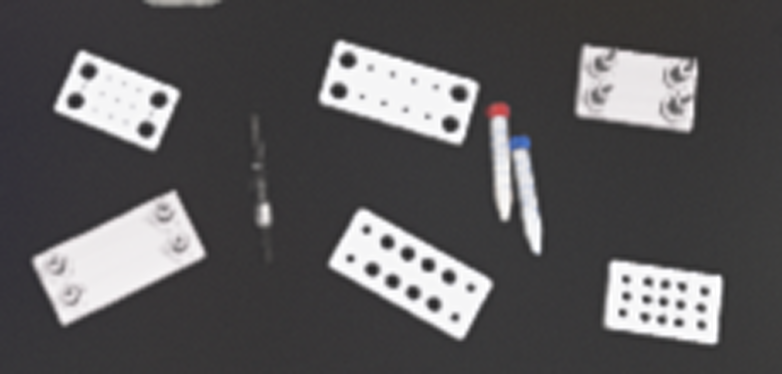

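View pics/crop1.png

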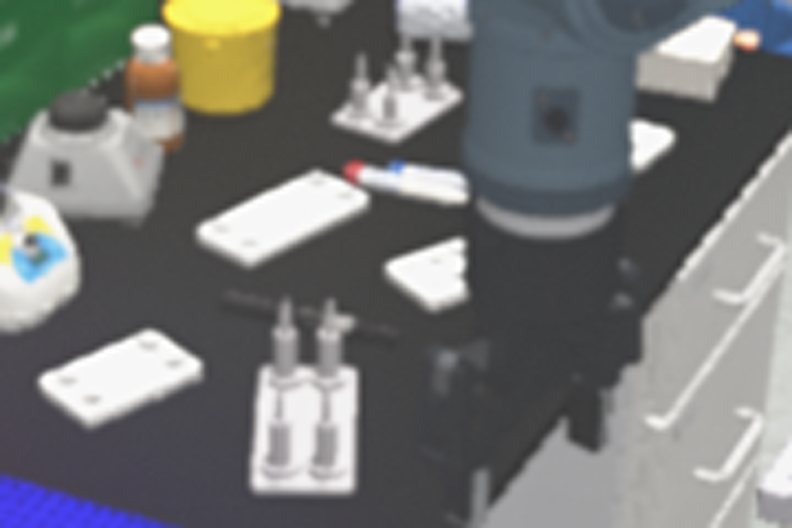

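```bash
cat > h.py <<'E'
import numpy as np,cv2
from scipy.spatial.transform import Rotation as R
from bench import ctrl
def RM(q): return R.from_quat(np.r_[q[1:],q[0]]).as_matrix()
def plane(c,uv,h):
    "pixels -> world points on plane z=h"
    K=np.array([[c["fx"],0,c["cx"]],[0,c["fy"],c["cy"]],[0,0,1.]])
    n=cv2.undistortPoints(np.float64(uv).reshape(-1,1,2),K,np.array([float(c["k1"]),0,0,0])).reshape(-1,2)
    d=np.c_[n,np.ones(len(n))]@RM(c["rotation"]).T
    return c["xyz"]+d*((h-c["xyz"][2])/d[:,2])[:,None]
S=6
def blobs(c,th=110,box=None):
    x0,y0,x1,y1=box or (0,0,560,420)
    g=c["frame"][y0:y1,x0:x1].min(2)
    g=cv2.resize(g,None,fx=S,fy=S,interpolation=cv2.INTER_CUBIC)
    k,_=cv2.findContours((g>th).astype(np.uint8),cv2.RETR_EXTERNAL,cv2.CHAIN_APPROX_NONE)
    return [(q.reshape(-1,2)+.5)/S-.5+[x0,y0] for q in k if cv2.contourArea(q)>150*S*S]
def fit(P):
    "centre, angle of long axis, size (mm) of planar outline, world"
    P=(P[:,:2]*1e4).astype(np.float32).reshape(-1,1,2)
    m=cv2.moments(P); ctr=np.array([m["m10"],m["m01"]])/m["m00"]/10
    a=.5*np.arctan2(2*m["mu11"],m["mu20"]-m["mu02"])
    (rc,sz,_)=cv2.minAreaRect(P)
    return ctr,a,np.sort(sz)/10,np.array(rc)/10
E
python3 - <<'E'
from h import *
np.set_printoptions(precision=2,suppress=True)
T=dict(np.load("top0.npz"));Sc=dict(np.load("scene0.npz"))
print("top")
for b in blobs(T,110,(220,165,450,275)):
    u=b.mean(0)
    c,a,s,rc=fit(plane(T,b,.006)); print(u,"ctr",c,"rect",rc,"ang",round(a,4),"size",s, "z", )
    m=np.zeros((420,560),np.uint8);cv2.fillPoly(m,[b.round().astype(int)],1);m=cv2.erode(m,np.ones((3,3)))
    v,uu=np.nonzero(m); z=T["z_map"][v,uu]; print("   depth->z mm",1e3*(T["xyz"][2]-np.percentile(z[z>0],[2,25,50,75])))
print("scene two-view height")
for b in blobs(Sc,120,(220,170,304,260)):
    print(b.mean(0),[(h,fit(plane(Sc,b,h/1e3))[0]) for h in(0,12)])
print((RM(T["rotation"])),)
E
```

```text
top
[414.71 253.41] ctr [ 424.24 -253.77] rect [ 424.28 -253.71] ang 1.4442 size [ 68.25 109.58] z
   depth->z mm [15.8   9.32  5.48  0.53]
[340.33 245.05] ctr [445.04 -15.11] rect [445.03 -15.19] ang 1.0804 size [ 67.92 147.72] z
   depth->z mm [15.08  5.98  1.21 -4.44]
[254.41 240.35] ctr [452.87 261.88] rect [452.86 261.92] ang -1.0882 size [ 74.2  153.83] z
   depth->z mm [54.06  9.38  3.92 -0.38]
[371.08 218.78] ctr [ 536.07 -115.04] rect [ 533.24 -114.15] ang 0.2834 size [ 40.77 139.82] z
   depth->z mm [ -0.92  -7.66 -12.53 -18.69]
[253.96 194.13] ctr [605.89 269.32] rect [605.88 269.25] ang 1.2029 size [ 68.2  110.01] z
   depth->z mm [-17.76 -24.59 -28.54 -33.31]
[406.96 190.47] ctr [ 631.26 -234.2 ] rect [ 631.46 -234.43] ang 1.4491 size [ 74.06 114.87] z
   depth->z mm [ 12.07 -21.9  -28.1  -32.64]
[336.87 191.76] ctr [621.19  -3.64] rect [621.2   -3.66] ang 1.2958 size [ 68.82 147.96] z
   depth->z mm [-19.63 -26.9  -30.88 -35.74]
scene two-view height
[247.05 225.21] [(0, array([614.08, 259.03])), (12, array([603.5, 274.2]))]
[289.38 229.25] [(0, array([470.96, 230.99])), (12, array([462.33, 246.54]))]
[283.87 188.83] [(0, array([629.73, -15.71])), (12, array([618.95,   3.17]))]
[235.26 187.71] [(0, array([802.97,  51.88])), (12, array([789.84,  69.85]))]
[[ 0.03 -0.98  0.19]
 [-1.   -0.03 -0.  ]
 [ 0.01 -0.19 -0.98]]
```

```bash
cat > go.py <<'E'
import sys
from h import *
np.set_printoptions(precision=2,suppress=True)
# go.py x y z(mm) yaw: residual, tool axes, shift first then turn
x,y,z,yaw=map(float,sys.argv[1:5])
o=ctrl.get_obs(); A=RM(o["eef_rot"])
best=None
for w in(yaw,yaw+np.pi):
    c,s=np.cos(w),np.sin(w)
    r=R.from_matrix(A.T@np.array([[c,s,0],[s,-c,0],[0,0,-1]])).as_rotvec()
    if best is None or np.linalg.norm(r)<np.linalg.norm(best): best=r; B=np.array([[c,s,0],[s,-c,0],[0,0,-1]])
d=np.array([x,y,z])-o["eef_pos"]*1e3
print("t",round(o["time_s"],2),"pos",o["eef_pos"]*1e3,"shift-before-turn",A.T@d,"turn",best.round(4),"shift-after-turn",B.T@d)
print("F",o["wrist_force"],"M",o["torque"],"open",o["opening"],"grip",o["grasp_force"],"q",o["q"])
E
python3 go.py 606 269.3 100 1.203
```

```text
t 0.1 pos [165.73 550.08 230.47] shift-before-turn [-502.62 -141.54  130.54] turn [-0.  -0.  -1.5] shift-after-turn [ 103.7  -511.79  130.47]
F [-0.17  0.14 -0.75] M [-0.02 -0.02  0.01] open 1.0003940767850978 grip 0.0 q [ 1.07  0.18  1.61 -0.    1.35 -0.21]
```

```bash
sed -i 's/for w in(yaw,yaw+np.pi)/for w in(yaw,)/' go.py
```

Request:
{"api": "jog_arm", "payload": {
  "series": [
    [[-50,-14,8,0,0,0,85],[-50,-14,8,0,0,0,85],[-50,-14,8,0,0,0,85],[-50,-14,8,0,0,0,85],[-50,-14,8,0,0,0,85],[-50,-14,8,0,0,0,85],[-50,-14,8,0,0,0,85],[-50,-14,8,0,0,0,85],[-50,-14,8,0,0,0,85],[-50,-14,8,0,0,0,85]]
  ]
}}

```text
time_s: 1.1
eef_pos: [0.5843, 0.2842, 0.1543]
eef_rot: [-0.0, 0.146, 0.989, -0.0]
wrist_force: [0.8, -0.0, -0.4]
opening: 0.996
grasp_force: 0.0
```

Request:
{"api": "jog_arm", "payload": {
  "series": [
    [[0,0,0,0,0,0.149,85],[0,0,0,0,0,0.149,85],[0,0,0,0,0,0.149,85],[0,0,0,0,0,0.149,85],[0,0,0,0,0,0.149,85],[0,0,0,0,0,0.149,85],[0,0,0,0,0,0.149,85],[0,0,0,0,0,0.149,85],[0,0,0,0,0,0.149,85],[0,0,0,0,0,0.149,85]]
  ]
}}

```text
time_s: 2.1
eef_pos: [0.5827, 0.2855, 0.1545]
eef_rot: [-0.0, 0.78, 0.626, -0.001]
wrist_force: [0.6, -0.0, -0.0]
opening: 0.996
grasp_force: 0.0
```

```bash
python3 go.py 606 269.3 40 1.203
python3 - <<'E'
from h import *
c=ctrl.camera("scene");np.savez("scene1.npz",**c);cv2.imwrite("pics/scene1.png",c["frame"])
c=ctrl.camera("top");np.savez("top1.npz",**c);cv2.imwrite("pics/top1.png",c["frame"])
E
```

```text
t 2.1 pos [582.7  285.54 154.49] shift-before-turn [-10.74  26.38 114.47] turn [-0.    0.    0.15] shift-after-turn [ -6.77  27.58 114.49]
F [ 0.58 -0.02 -0.02] M [-0.01 -0.01 -0.02] open 0.9955148717306518 grip 0.0 q [ 0.27  0.41  1.47 -0.    1.26  0.49]
```

View pics/scene1.png

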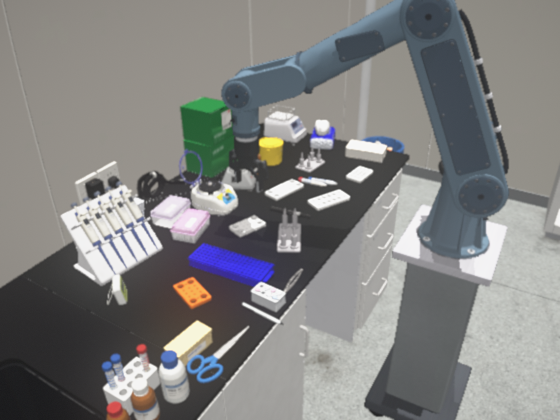

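Request:
{"api": "jog_arm", "payload": {
  "series": [
    [[0,0,0,0,0,0.148,85],[-3.4,14,15,0,0,0,85],[-3.4,14,20,0,0,0,85],[0,0,25,0,0,0,85],[0,0,25,0,0,0,85],[0,0,20,0,0,0,85],[0,0,10,0,0,0,85],[0,0,0,0,0,0,85],[0,0,0,0,0,0,85],[0,0,0,0,0,0,85]]
  ]
}}

```text
time_s: 3.2
eef_pos: [0.608, 0.2698, 0.0418]
eef_rot: [0.0, 0.822, 0.569, 0.001]
wrist_force: [0.4, -0.0, 0.1]
opening: 0.995
grasp_force: 0.0
```

```bash
python3 go.py 606 269.3 0 1.203
python3 - <<'E'
from h import *
np.set_printoptions(precision=1,suppress=True)
Sc=dict(np.load("scene1.npz"))
for b in blobs(Sc,120,(262,150,380,260)):
    print(b.mean(0),[(h,)+fit(plane(Sc,b,h/1e3))[:3] for h in(0,6,12)])
for n,bx in(("scene",(270,145,380,255)),):
    x0,y0,x1,y1=bx
    cv2.imwrite("pics/crop2.png",cv2.resize(Sc["frame"][y0:y1,x0:x1],None,fx=5,fy=5,interpolation=cv2.INTER_CUBIC))
T=dict(np.load("top1.npz"))
a=[cv2.resize(T["frame"][y:y+50,x:x+66],None,fx=8,fy=8,interpolation=cv2.INTER_CUBIC) for x,y in((222,215),(374,165))]
cv2.imwrite("pics/crop3.png",cv2.resize(np.vstack(a),None,fx=.74,fy=.74))
E
```

```text
t 3.2 pos [608.   269.76  41.75] shift-before-turn [-1.19 -1.8  41.75] turn [ 0.   -0.    0.01] shift-after-turn [-1.15 -1.7  41.75]
F [ 0.37 -0.03  0.14] M [0.03 0.01 0.06] open 0.9950465567704091 grip 0.0 q [0.24 0.58 1.48 0.   1.08 0.6 ]
[289.4 229.9] [(0, array([467.8, 236.8]), np.float64(-1.11277298794796), array([ 74.7, 247.5])), (6, array([463.5, 244.5]), np.float64(-1.1127729989176407), array([ 74.2, 245.8])), (12, array([459.2, 252.2]), np.float64(-1.1127729877880228), array([ 73.7, 244.1]))]
[363.1 235.8] [(0, array([256.5, 126.5]), np.float64(-1.43727264927966), array([135.8, 448.1])), (6, array([253.7, 135. ]), np.float64(-1.4372726502350222), array([134.9, 445.1])), (12, array([250.8, 143.5]), np.float64(-1.4372726501804844), array([134. , 442.1]))]
[328.6 199. ] [(0, array([451.8, -27.4]), np.float64(1.12910241070802), array([ 87. , 160.6])), (6, array([447.6, -17.8]), np.float64(1.1291023914735274), array([ 86.4, 159.5])), (12, array([443.4,  -8.3]), np.float64(1.12910239260093), array([ 85.9, 158.4]))]
[283.8 188.8] [(0, array([629.8, -15.9]), np.float64(1.34552941774
[... 585 characters left out ...]
6, -256.3]), np.float64(1.5341980788808767), array([ 79.5, 135.1])), (12, array([ 423.5, -245.2]), np.float64(1.5341980407291094), array([ 78.9, 134.2]))]
[363.6 154.3] [(0, array([ 481.7, -444. ]), np.float64(0.2937651133651517), array([123.1, 147.2])), (6, array([ 477.3, -431.6]), np.float64(0.2937650545711314), array([122.3, 146.2])), (12, array([ 472.9, -419.3]), np.float64(0.29376511316244924), array([121.5, 145.2]))]
[310.2 159.8] [(0, array([ 647.3, -265.5]), np.float64(-1.3931618121526175), array([109.5, 218.6])), (6, array([ 641.8, -254.4]), np.float64(-1.3931617649706312), array([108.7, 217.2])), (12, array([ 636.2, -243.3]), np.float64(-1.3931618788959437), array([108. , 215.7]))]
```

View pics/crop2.png

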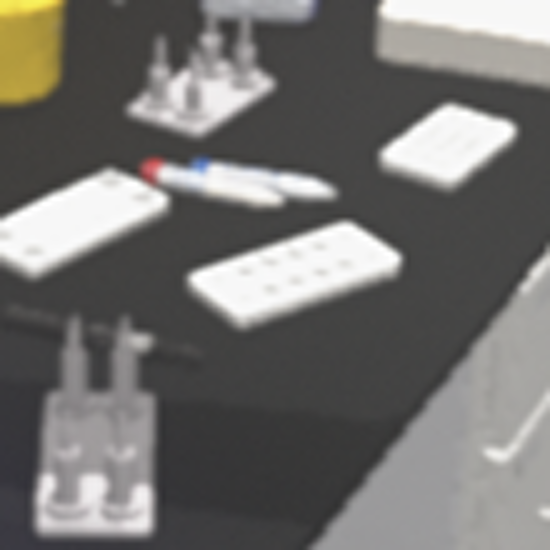

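View pics/crop3.png

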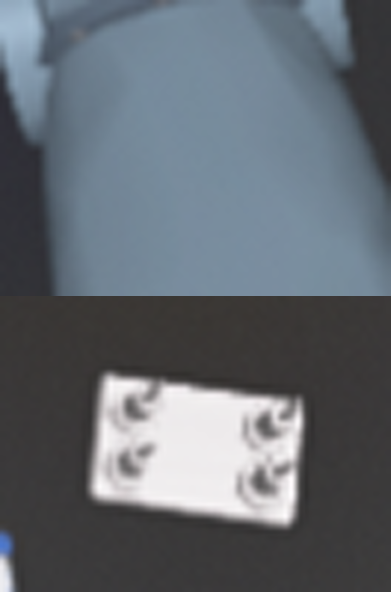

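Request:
{"api": "jog_arm", "payload": {
  "series": [
    [[-1.1,-1.7,10,0,0,0.01,85],[0,0,12,0,0,0,85],[0,0,10,0,0,0,85],[0,0,6,0,0,0,85],[0,0,0,0,0,0,68],[0,0,0,0,0,0,68],[0,0,0,0,0,0,68],[0,0,0,0,0,0,68],[0,0,0,0,0,0,68],[0,0,0,0,0,0,68]]
  ]
}}

```text
time_s: 4.2
eef_pos: [0.6051, 0.269, 0.0025]
eef_rot: [0.0, 0.825, 0.565, 0.0]
wrist_force: [0.7, 0.1, -0.3]
opening: 0.8
grasp_force: 0.0
```

```bash
python3 go.py 606 269.3 0 1.203
```

```text
t 4.2 pos [605.13 269.03   2.47] shift-before-turn [0.56 0.71 2.47] turn [ 0. -0. -0.] shift-after-turn [0.56 0.71 2.47]
F [ 0.67  0.12 -0.31] M [ 0.03  0.04 -0.01] open 0.799751992466707 grip 0.0 q [0.24 0.64 1.49 0.   1.01 0.61]
```

Request:
{"api": "jog_arm", "payload": {
  "series": [
    [[0.5,0.7,0,0,0,0,68],[0,0,1,0,0,0,68],[0,0,1,0,0,0,68],[0,0,1,0,0,0,68],[0,0,0,0,0,0,68],[0,0,0,0,0,0,68],[0,0,0,0,0,0,68],[0,0,0,0,0,0,68],[0,0,0,0,0,0,68],[0,0,0,0,0,0,68]]
  ]
}}

```text
time_s: 5.2
eef_pos: [0.6058, 0.2692, -0.0008]
eef_rot: [0.0, 0.825, 0.565, 0.0]
wrist_force: [0.4, 0.2, 0.4]
opening: 0.795
grasp_force: 0.0
```

Request:
{"api": "jog_arm", "payload": {
  "series": [
    [[0,0,1,0,0,0,68],[0,0,1,0,0,0,68],[0,0,0,0,0,0,68],[0,0,0,0,0,0,55],[0,0,0,0,0,0,55],[0,0,0,0,0,0,55],[0,0,0,0,0,0,55],[0,0,0,0,0,0,55],[0,0,0,0,0,0,55],[0,0,0,0,0,0,55]]
  ]
}}

```text
time_s: 6.2
eef_pos: [0.6062, 0.2693, -0.0024]
eef_rot: [0.0, 0.825, 0.565, 0.0]
wrist_force: [0.0, 0.2, 5.0]
opening: 0.7
grasp_force: 65.9
```

```bash
python3 go.py 631.3 -234.2 120 1.449
```

```text
t 6.2 pos [606.23 269.29  -2.39] shift-before-turn [-460.26  205.57 -122.5 ] turn [ 0.   -0.   -0.25] shift-after-turn [-496.71   86.05 -122.39]
F [0.01 0.18 5.01] M [0.09 0.03 0.02] open 0.6997020617120268 grip 65.94897508621216 q [0.24 0.64 1.49 0.   1.01 0.61]
```

Request:
{"api": "jog_arm", "payload": {
  "series": [
    [[0,0,-20,0,0,0,55],[0,0,-35,0,0,0,55],[0,0,-35,0,0,0,55],[-20,9,-32,0,0,0,55],[-40,18,0,0,0,0,55],[-42,19,0,0,0,0,55],[-42,19,0,0,0,0,55],[-42,19,0,0,0,0,55],[-42,19,0,0,0,0,55],[-42,19,0,0,0,0,55]]
  ]
}}

```text
time_s: 7.2
eef_pos: [0.6208, -0.0282, 0.1182]
eef_rot: [-0.001, 0.825, 0.565, -0.001]
wrist_force: [0.7, 0.2, -0.3]
opening: 0.709
grasp_force: 65.3
```

Request:
{"api": "jog_arm", "payload": {
  "series": [
    [[-42,19,0,0,0,0,55],[-42,19,0,0,0,0,55],[-42,19,0,0,0,0,55],[-42,19,0,0,0,0,55],[-20,9,0,0,0,0,55],[0,0,0,0,0,-0.1,55],[0,0,0,0,0,-0.1,55],[0,0,0,0,0,-0.046,55],[0,0,0,0,0,0,55],[0,0,0,0,0,0,55]]
  ]
}}

```text
time_s: 8.2
eef_pos: [0.6328, -0.232, 0.1185]
eef_rot: [-0.001, 0.75, 0.662, -0.0]
wrist_force: [0.4, -0.1, -1.0]
opening: 0.704
grasp_force: 65.3
```

```bash
python3 go.py 631.3 -234.2 80 1.449
python3 - <<'E'
from h import *
c=ctrl.camera("top");np.savez("top2.npz",**c)
s=ctrl.camera("scene")
a=cv2.resize(c["frame"][140:240,350:470],None,fx=4,fy=4,interpolation=cv2.INTER_CUBIC)
b=cv2.resize(s["frame"][80:180,260:340],None,fx=4,fy=4,interpolation=cv2.INTER_CUBIC)
cv2.imwrite("pics/p2.png",np.hstack([a,b]))
E
```

```text
t 8.2 pos [ 632.81 -231.98  118.46] shift-before-turn [-2.42 -1.17 38.46] turn [-0. -0. -0.] shift-after-turn [-2.39 -1.23 38.46]
F [ 0.44 -0.07 -1.  ] M [ 0.02 -0.    0.02] open 0.7042036287563098 grip 65.29408693313599 q [-0.53  0.5   1.42  0.    1.22 -0.4 ]
```

View pics/p2.png

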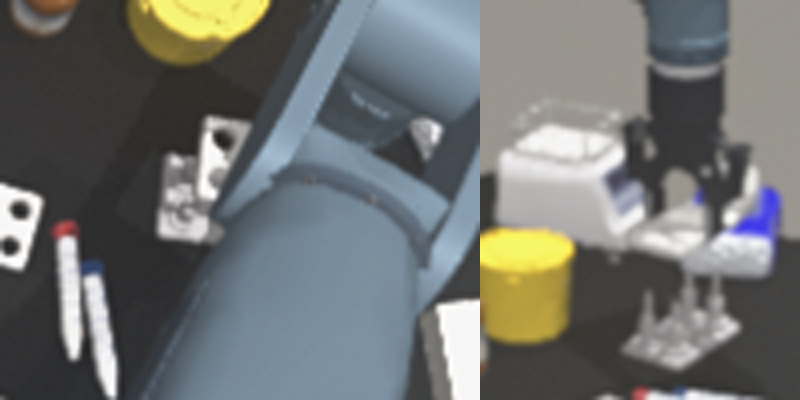

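Request:
{"api": "jog_arm", "payload": {
  "series": [
    [[-2.4,-1.2,0,0,0,0,55],[0,0,15,0,0,0,55],[0,0,15,0,0,0,55],[0,0,10,0,0,0,55],[0,0,8,0,0,0,55],[0,0,8,0,0,0,55],[0,0,8,0,0,0,55],[0,0,6,0,0,0,55],[0,0,3,0,0,0,55],[0,0,0,0,0,0,55]]
  ]
}}

```text
time_s: 9.3
eef_pos: [0.6315, -0.2348, 0.0457]
eef_rot: [-0.0, 0.75, 0.662, -0.0]
wrist_force: [-0.0, 0.2, -0.9]
opening: 0.701
grasp_force: 65.3
```

```bash
python3 go.py 631.3 -234.2 16 1.449
```

```text
t 9.3 pos [ 631.46 -234.83   45.71] shift-before-turn [ 0.6  -0.22 29.71] turn [-0. -0. -0.] shift-after-turn [ 0.61 -0.23 29.71]
F [-0.04  0.17 -0.86] M [0.05 0.06 0.01] open 0.7010011812695033 grip 65.31417846679688 q [-0.53  0.59  1.45 -0.    1.1  -0.41]
```

Request:
{"api": "jog_arm", "payload": {
  "series": [
    [[0.6,-0.2,2,0,0,0,55],[0,0,2,0,0,0,55],[0,0,2,0,0,0,55],[0,0,2,0,0,0,55],[0,0,2,0,0,0,55],[0,0,2,0,0,0,55],[0,0,1,0,0,0,55],[0,0,0,0,0,0,55],[0,0,0,0,0,0,55],[0,0,0,0,0,0,55]]
  ]
}}

```text
time_s: 10.3
eef_pos: [0.6316, -0.2344, 0.0333]
eef_rot: [0.0, 0.75, 0.662, 0.0]
wrist_force: [0.4, -0.6, -0.6]
opening: 0.701
grasp_force: 65.3
```

```bash
python3 go.py 631.3 -234.2 16 1.449
```

```text
t 10.3 pos [ 631.63 -234.36   33.27] shift-before-turn [ 0.12 -0.35 17.27] turn [ 0.  0. -0.] shift-after-turn [ 0.11 -0.34 17.27]
F [ 0.39 -0.64 -0.64] M [ 0.04 -0.01 -0.04] open 0.7008416659050122 grip 65.31371355056763 q [-0.53  0.61  1.46 -0.    1.07 -0.41]
```

Passed the shoulders freely. On down to just at the collars.

Request:
{"api": "jog_arm", "payload": {
  "series": [
    [[0,0,3,0,0,0,55],[0,0,3,0,0,0,55],[0,0,3,0,0,0,55],[0,0,3,0,0,0,55],[0,0,2,0,0,0,55],[0,0,1,0,0,0,55],[0,0,1,0,0,0,55],[0,0,1,0,0,0,55],[0,0,0.5,0,0,0,55],[0,0,0,0,0,0,55]]
  ]
}}

```text
time_s: 11.3
eef_pos: [0.6316, -0.2343, 0.0157]
eef_rot: [0.0, 0.75, 0.662, 0.0]
wrist_force: [-0.4, -0.4, -0.9]
opening: 0.705
grasp_force: 65.4
```

```bash
python3 go.py 631.3 -234.2 16 1.449
```

```text
t 11.3 pos [ 631.58 -234.32   15.7 ] shift-before-turn [ 0.08 -0.29 -0.3 ] turn [ 0.  0. -0.] shift-after-turn [ 0.08 -0.29 -0.3 ]
F [-0.44 -0.43 -0.95] M [-0.03 -0.    0.01] open 0.7049548457735029 grip 65.36821961402893 q [-0.53  0.64  1.46 -0.    1.05 -0.41]
```

Request:
{"api": "jog_arm", "payload": {
  "series": [
    [[0,0,0.5,0,0,0,55],[0,0,0.5,0,0,0,55],[0,0,0.5,0,0,0,55],[0,0,0,0,0,0,55],[0,0,0,0,0,0,55],[0,0,0,0,0,0,55],[0,0,0,0,0,0,55],[0,0,0,0,0,0,55],[0,0,0,0,0,0,55],[0,0,0,0,0,0,55]]
  ]
}}

```text
time_s: 12.3
eef_pos: [0.6317, -0.2344, 0.0156]
eef_rot: [0.0, 0.75, 0.662, -0.0]
wrist_force: [-5.5, 1.4, 9.3]
opening: 0.7
grasp_force: 66.3
```

Request:
{"api": "jog_arm", "payload": {
  "series": [
    [[0,0,-0.5,0,0,0,70],[0,0,0,0,0,0,70],[0,0,0,0,0,0,72],[0,0,0,0,0,0,72],[0,0,-10,0,0,0,72],[0,0,-20,0,0,0,72],[0,0,-30,0,0,0,72],[0,0,-30,0,0,0,72],[0,0,-15,0,0,0,72],[0,0,0,0,0,0,72]]
  ]
}}

```text
time_s: 13.3
eef_pos: [0.6334, -0.2353, 0.1232]
eef_rot: [0.003, 0.75, 0.662, 0.001]
wrist_force: [0.7, 0.2, 1.0]
opening: 0.841
grasp_force: 0.0
```

```bash
python3 go.py 424.2 -253.8 30 1.444
```

```text
t 13.3 pos [ 633.38 -235.31  123.22] shift-before-turn [ -43.98 -205.8    92.19] turn [0.01 0.   0.  ] shift-after-turn [ -44.79 -205.16   93.22]
F [0.66 0.22 1.01] M [-0.01  0.04 -0.02] open 0.8406010397123987 grip 0.0 q [-0.53  0.5   1.42  0.    1.22 -0.41]
```

Request:
{"api": "jog_arm", "payload": {
  "series": [
    [[-6.4,-29.3,0,0,0,0,72],[-6.4,-29.3,0,0,0,0,72],[-6.4,-29.3,0,0,0,0,72],[-6.4,-29.3,0,0,0,0,72],[-6.4,-29.3,10,0,0,0,72],[-6.4,-29.3,20,0,0,0,72],[-6.4,-29.3,25,0,0,0,72],[0,0,25,0,0,0,72],[0,0,13,0,0,0,72],[0,0,0,0,0,0,72]]
  ]
}}

```text
time_s: 14.3
eef_pos: [0.421, -0.2519, 0.0242]
eef_rot: [-0.003, 0.75, 0.662, -0.0]
wrist_force: [0.1, 0.0, -0.2]
opening: 0.843
grasp_force: 0.0
```

```bash
python3 go.py 424.2 -253.8 0 1.444
python3 - <<'E'
from h import *
np.set_printoptions(precision=2,suppress=True)
c=ctrl.camera("top");s=ctrl.camera("scene")
a=cv2.resize(c["frame"][160:260,370:470],None,fx=4,fy=4,interpolation=cv2.INTER_CUBIC)
b=cv2.resize(s["frame"][110:210,280:380],None,fx=4,fy=4,interpolation=cv2.INTER_CUBIC)
cv2.imwrite("pics/p3.png",np.hstack([a,b]))
for b in blobs(c,150,(380,165,435,220)): print(fit(plane(c,b,.024)))
E
```

```text
t 14.3 pos [ 421.   -251.91   24.23] shift-before-turn [-1.55  3.51 24.21] turn [-0. -0.  0.] shift-after-turn [-1.47  3.42 24.23]
F [ 0.12  0.04 -0.2 ] M [-0.03 -0.07  0.02] open 0.8426313405664132 grip 0.0 q [-0.78  0.3   1.95  0.    0.9  -0.66]
(array([ 627.91, -231.47]), np.float64(1.4545592687256133), array([ 72.47, 113.68]), array([ 627.76, -231.48]))
```

View pics/p3.png

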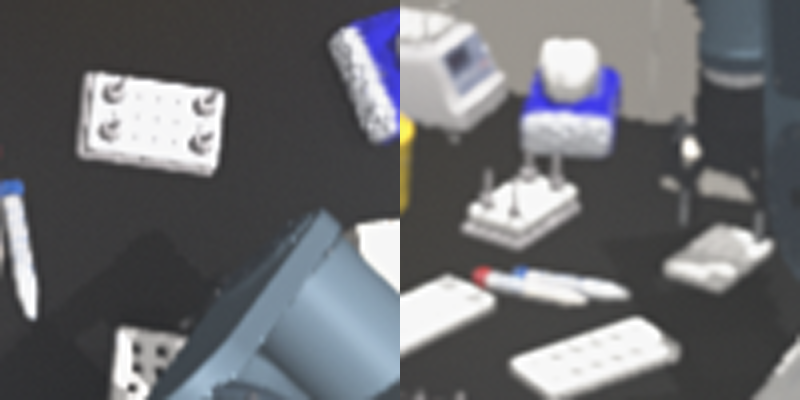

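Request:
{"api": "jog_arm", "payload": {
  "series": [
    [[-1.5,3.4,0,0,0,0,72],[0,0,8,0,0,0,72],[0,0,8,0,0,0,72],[0,0,6,0,0,0,72],[0,0,3.5,0,0,0,72],[0,0,0,0,0,0,72],[0,0,0,0,0,0,68],[0,0,0,0,0,0,68],[0,0,0,0,0,0,68],[0,0,0,0,0,0,68]]
  ]
}}

```text
time_s: 15.4
eef_pos: [0.4258, -0.2554, 0.0014]
eef_rot: [0.0, 0.75, 0.662, 0.0]
wrist_force: [-0.6, 0.0, 0.2]
opening: 0.799
grasp_force: 0.0
```

```bash
python3 go.py 424.2 -253.8 -2.4 1.444
```

```text
t 15.4 pos [ 425.79 -255.42    1.38] shift-before-turn [ 1.42 -1.78  3.78] turn [0. 0. 0.] shift-after-turn [ 1.41 -1.78  3.78]
F [-0.6   0.02  0.19] M [-0.04  0.03 -0.05] open 0.7989306632782968 grip 0.0 q [-0.78  0.36  1.94  0.    0.85 -0.66]
```

Request:
{"api": "jog_arm", "payload": {
  "series": [
    [[1.4,-1.8,1,0,0,0,68],[0,0,1.5,0,0,0,68],[0,0,1.3,0,0,0,68],[0,0,0,0,0,0,68],[0,0,0,0,0,0,55],[0,0,0,0,0,0,55],[0,0,0,0,0,0,55],[0,0,0,0,0,0,55],[0,0,0,0,0,0,55],[0,0,0,0,0,0,55]]
  ]
}}

```text
time_s: 16.4
eef_pos: [0.4243, -0.2539, -0.0022]
eef_rot: [0.0, 0.75, 0.662, 0.0]
wrist_force: [-0.8, 0.6, 5.1]
opening: 0.703
grasp_force: 65.2
```

```bash
python3 go.py 631.5 -234.3 110 1.449
```

```text
t 16.4 pos [ 424.28 -253.85   -2.17] shift-before-turn [  44.98  203.25 -112.12] turn [ 0.  0. -0.] shift-after-turn [  44.58  203.31 -112.17]
F [-0.82  0.57  5.13] M [ 0.2   0.21 -0.  ] open 0.7028073475318153 grip 65.20960807800293 q [-0.78  0.36  1.94 -0.    0.84 -0.66]
```

Request:
{"api": "jog_arm", "payload": {
  "series": [
    [[0,0,-20,0,0,0,55],[0,0,-35,0,0,0,55],[0,0,-35,0,0,0,55],[0,0,-22,0,0,0,55],[7.5,34,0,0,0,0,55],[7.5,34,0,0,0,0,55],[7.5,34,0,0,0,0,55],[7.5,34,0,0,0,0,55],[7.5,34,0,0,0,0,55],[7.4,33,0,0,0,0,55]]
  ]
}}

```text
time_s: 17.4
eef_pos: [0.6323, -0.2338, 0.1089]
eef_rot: [-0.0, 0.75, 0.662, -0.0]
wrist_force: [0.6, -0.6, -0.3]
opening: 0.706
grasp_force: 65.0
```

Request:
{"api": "jog_arm", "payload": {
  "series": [
    [[0,0,0,0,0,0,55],[0,0,0,0,0,0,55],[0,0,0,0,0,0,55],[0,0,0,0,0,0,55],[0,0,4,0,0,0,55],[0,0,10,0,0,0,55],[0,0,10,0,0,0,55],[0,0,6,0,0,0,55],[0,0,0,0,0,0,55],[0,0,0,0,0,0,55]]
  ]
}}

```text
time_s: 18.4
eef_pos: [0.6309, -0.2342, 0.0789]
eef_rot: [-0.0, 0.75, 0.662, -0.0]
wrist_force: [0.7, 0.4, -1.2]
opening: 0.703
grasp_force: 65.1
```

```bash
python3 go.py 631.3 -234.2 71 1.449
python3 - <<'E'
from h import *
c=ctrl.camera("top");s=ctrl.camera("scene")
a=cv2.resize(c["frame"][160:230,370:440],None,fx=5.6,fy=5.6,interpolation=cv2.INTER_CUBIC)
b=cv2.resize(s["frame"][115:185,275:345],None,fx=5.6,fy=5.6,interpolation=cv2.INTER_CUBIC)
cv2.imwrite("pics/p4.png",np.hstack([a,b]))
E
```

```text
t 18.4 pos [ 630.89 -234.15   78.91] shift-before-turn [0.   0.42 7.91] turn [-0. -0. -0.] shift-after-turn [0.   0.42 7.91]
F [ 0.74  0.45 -1.25] M [ 0.01  0.03 -0.03] open 0.703224230058987 grip 65.07113456726074 q [-0.53  0.55  1.44 -0.    1.15 -0.41]
```

View pics/p4.png

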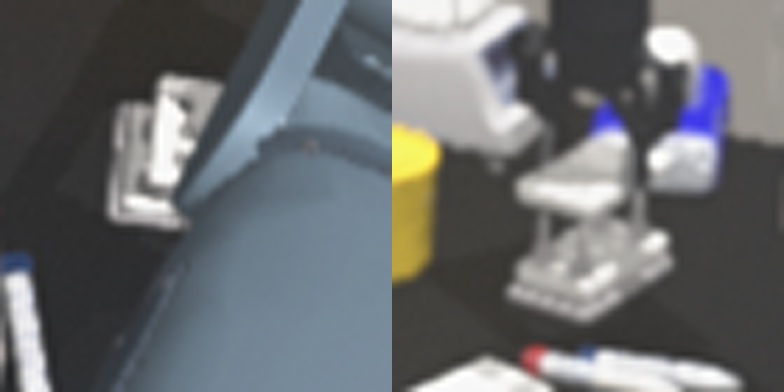

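Request:
{"api": "jog_arm", "payload": {
  "series": [
    [[0,0.4,3,0,0,0,55],[0,0,3,0,0,0,55],[0,0,3,0,0,0,55],[0,0,3,0,0,0,55],[0,0,2,0,0,0,55],[0,0,2,0,0,0,55],[0,0,0,0,0,0,55],[0,0,0,0,0,0,55],[0,0,0,0,0,0,55],[0,0,0,0,0,0,55]]
  ]
}}

```text
time_s: 19.5
eef_pos: [0.6316, -0.2343, 0.0636]
eef_rot: [0.0, 0.75, 0.662, 0.0]
wrist_force: [0.7, 0.4, -0.5]
opening: 0.706
grasp_force: 65.1
```

Request:
{"api": "jog_arm", "payload": {
  "series": [
    [[0,0,1,0,0,0,55],[0,0,1,0,0,0,55],[0,0,1,0,0,0,55],[0,0,1,0,0,0,55],[0,0,1,0,0,0,55],[0,0,1,0,0,0,55],[0,0,1,0,0,0,55],[0,0,0,0,0,0,55],[0,0,0,0,0,0,55],[0,0,0,0,0,0,55]]
  ]
}}

```text
time_s: 20.5
eef_pos: [0.6315, -0.2343, 0.0564]
eef_rot: [0.0, 0.75, 0.662, 0.0]
wrist_force: [-0.6, 0.4, 0.1]
opening: 0.701
grasp_force: 65.1
```

```bash
python3 go.py 631.3 -234.2 40 1.449
```

```text
t 20.5 pos [ 631.48 -234.3    56.43] shift-before-turn [ 0.08 -0.19 16.43] turn [ 0.  0. -0.] shift-after-turn [ 0.08 -0.19 16.43]
F [-0.56  0.41  0.08] M [-0.01 -0.04 -0.02] open 0.7012744019981663 grip 65.07086992263794 q [-0.53  0.58  1.45  0.    1.11 -0.41]
```

Request:
{"api": "jog_arm", "payload": {
  "series": [
    [[0,0,1,0,0,0,55],[0,0,1,0,0,0,55],[0,0,1,0,0,0,55],[0,0,1,0,0,0,55],[0,0,1,0,0,0,55],[0,0,1,0,0,0,55],[0,0,1,0,0,0,55],[0,0,1,0,0,0,55],[0,0,0,0,0,0,55],[0,0,0,0,0,0,55]]
  ]
}}

```text
time_s: 21.5
eef_pos: [0.6314, -0.2343, 0.0483]
eef_rot: [-0.0, 0.75, 0.662, -0.0]
wrist_force: [-0.3, 0.1, 0.1]
opening: 0.702
grasp_force: 65.1
```

Request:
{"api": "jog_arm", "payload": {
  "series": [
    [[0,0,2,0,0,0,55],[0,0,2,0,0,0,55],[0,0,2,0,0,0,55],[0,0,1,0,0,0,55],[0,0,1,0,0,0,55],[0,0,0.5,0,0,0,55],[0,0,0.5,0,0,0,55],[0,0,0.5,0,0,0,55],[0,0,0,0,0,0,55],[0,0,0,0,0,0,55]]
  ]
}}

```text
time_s: 22.5
eef_pos: [0.6314, -0.2343, 0.0399]
eef_rot: [-0.0, 0.75, 0.662, -0.0]
wrist_force: [-3.9, 1.1, 6.7]
opening: 0.704
grasp_force: 65.9
```

Request:
{"api": "jog_arm", "payload": {
  "series": [
    [[0,0,-0.3,0,0,0,70],[0,0,0,0,0,0,70],[0,0,0,0,0,0,72],[0,0,0,0,0,0,72],[0,0,-10,0,0,0,72],[0,0,-20,0,0,0,72],[0,0,-30,0,0,0,72],[0,0,-20,0,0,0,72],[0,0,0,0,0,0,72],[0,0,0,0,0,0,72]]
  ]
}}

```text
time_s: 23.5
eef_pos: [0.6317, -0.2344, 0.1199]
eef_rot: [0.001, 0.75, 0.662, 0.0]
wrist_force: [0.4, -0.5, 1.3]
opening: 0.847
grasp_force: 0.0
```

```bash
python3 go.py 621.2 -3.6 25 1.296
```

```text
t 23.5 pos [ 631.71 -234.45  119.87] shift-before-turn [227.83 -39.1   94.7 ] turn [0.   0.   0.15] shift-after-turn [219.33 -72.76  94.87]
F [ 0.36 -0.47  1.25] M [ 0.03  0.02 -0.04] open 0.8468035869032408 grip 0.0 q [-0.53  0.5   1.43 -0.    1.21 -0.41]
```

Request:
{"api": "jog_arm", "payload": {
  "series": [
    [[38,-6.5,0,0,0,0,72],[38,-6.5,0,0,0,0,72],[38,-6.5,0,0,0,0,72],[38,-6.5,0,0,0,0,72],[38,-6.5,0,0,0,0,72],[38,-6.5,15,0,0,0,72],[0,0,25,0,0,0.076,72],[0,0,25,0,0,0.076,72],[0,0,20,0,0,0,72],[0,0,5,0,0,0,72]]
  ]
}}

```text
time_s: 24.5
eef_pos: [0.6175, -0.0024, 0.0248]
eef_rot: [-0.003, 0.798, 0.603, -0.003]
wrist_force: [-0.2, -0.4, -1.8]
opening: 0.847
grasp_force: 0.0
```

```bash
python3 go.py 621.2 -3.6 -2.4 1.296
python3 - <<'E'
from h import *
np.set_printoptions(precision=2,suppress=True)
c=ctrl.camera("top");s=ctrl.camera("scene")
a=cv2.resize(c["frame"][160:230,370:440],None,fx=5.6,fy=5.6,interpolation=cv2.INTER_CUBIC)
b=cv2.resize(s["frame"][115:185,275:345],None,fx=5.6,fy=5.6,interpolation=cv2.INTER_CUBIC)
cv2.imwrite("pics/p5.png",np.hstack([a,b]))
E
```

```text
t 24.5 pos [617.52  -2.36  24.81] shift-before-turn [-0.18  4.08 27.18] turn [-0.01  0.   -0.  ] shift-after-turn [-0.2   3.88 27.21]
F [-0.24 -0.35 -1.79] M [-0.01  0.06  0.01] open 0.8468582481096739 grip 0.0 q [-0.2   0.53  1.61 -0.    1.01  0.08]
```

View pics/p5.png

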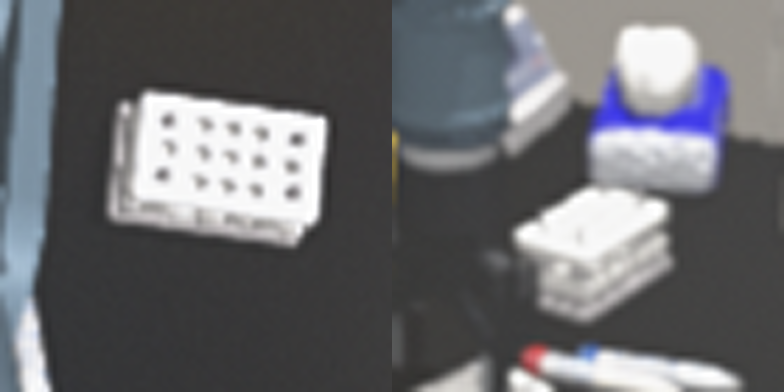

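Request:
{"api": "jog_arm", "payload": {
  "series": [
    [[0,0,8,0,0,0,72],[0,0,8,0,0,0,72],[0,0,6,0,0,0,72],[0,0,2,0,0,0,72],[0,0,0,0,0,0,68],[0,0,0,0,0,0,68],[0,0,0,0,0,0,68],[0,0,0,0,0,0,68],[0,0,0,0,0,0,68],[0,0,0,0,0,0,68]]
  ]
}}

```text
time_s: 25.6
eef_pos: [0.621, -0.0032, 0.0053]
eef_rot: [0.0, 0.798, 0.603, 0.0]
wrist_force: [0.2, 0.2, 0.1]
opening: 0.8
grasp_force: 0.0
```

```bash
python3 go.py 621.2 -3.6 -2.4 1.296
```

```text
t 25.6 pos [621.03  -3.2    5.29] shift-before-turn [-0.33  0.27  7.69] turn [ 0. -0. -0.] shift-after-turn [-0.33  0.27  7.69]
F [0.2  0.17 0.14] M [-0.05 -0.02  0.02] open 0.799521408072286 grip 0.0 q [-0.2   0.56  1.61  0.    0.97  0.08]
```

Request:
{"api": "jog_arm", "payload": {
  "series": [
    [[-0.3,0.3,3,0,0,0,68],[0,0,3,0,0,0,68],[0,0,1.5,0,0,0,68],[0,0,0,0,0,0,68],[0,0,0,0,0,0,55],[0,0,0,0,0,0,55],[0,0,0,0,0,0,55],[0,0,0,0,0,0,55],[0,0,0,0,0,0,55],[0,0,0,0,0,0,55]]
  ]
}}

```text
time_s: 26.6
eef_pos: [0.6216, -0.0036, -0.002]
eef_rot: [0.0, 0.798, 0.603, 0.0]
wrist_force: [1.3, 0.1, 3.7]
opening: 0.701
grasp_force: 65.5
```

```bash
python3 go.py 452.9 261.9 125 2.0534
```

```text
t 26.6 pos [621.55  -3.65  -1.97] shift-before-turn [ 209.54 -234.53 -127.16] turn [ 0.    0.   -0.76] shift-after-turn [ 313.49  -26.16 -126.97]
F [1.33 0.12 3.68] M [0.06 0.02 0.01] open 0.7011509816825424 grip 65.51362037658691 q [-0.2   0.57  1.61  0.    0.96  0.08]
```

Request:
{"api": "jog_arm", "payload": {
  "series": [
    [[0,0,-20,0,0,0,55],[0,0,-35,0,0,0,55],[0,0,-40,0,0,0,55],[0,0,-32,0,0,0,55],[32,-35.7,0,0,0,0,55],[32,-35.7,0,0,0,0,55],[32,-35.7,0,0,0,0,55],[32,-35.7,0,0,0,0,55],[32,-35.7,0,0,0,0,55],[32,-35.7,0,0,0,0,55]]
  ]
}}

```text
time_s: 27.6
eef_pos: [0.4654, 0.2407, 0.124]
eef_rot: [-0.0, 0.798, 0.603, -0.001]
wrist_force: [0.8, -0.8, -1.4]
opening: 0.704
grasp_force: 65.2
```

Request:
{"api": "jog_arm", "payload": {
  "series": [
    [[17.5,-20.3,0,0,0,0,55],[0,0,0,0,0,-0.1,55],[0,0,0,0,0,-0.14,55],[0,0,0,0,0,-0.14,55],[0,0,0,0,0,-0.14,55],[0,0,0,0,0,-0.14,55],[0,0,0,0,0,-0.097,55],[0,0,0,0,0,0,55],[0,0,0,0,0,0,55],[0,0,0,0,0,0,55]]
  ]
}}

```text
time_s: 28.6
eef_pos: [0.4523, 0.2618, 0.1244]
eef_rot: [-0.0, 0.519, 0.855, -0.0]
wrist_force: [-0.4, 0.6, -0.9]
opening: 0.704
grasp_force: 65.2
```

```bash
python3 go.py 452.9 261.9 88 2.0534
```

```text
t 28.6 pos [452.34 261.79 124.37] shift-before-turn [-0.17  0.57 36.37] turn [-0. -0. -0.] shift-after-turn [-0.16  0.54 36.37]
F [-0.39  0.59 -0.93] M [-0.03 -0.01 -0.03] open 0.7040033948738997 grip 65.2145254611969 q [ 0.3   0.19  1.83 -0.    1.12 -0.18]
```

Request:
{"api": "jog_arm", "payload": {
  "series": [
    [[-0.2,0.5,10,0,0,0,55],[0,0,14,0,0,0,55],[0,0,12,0,0,0,55],[0,0,8,0,0,0,55],[0,0,6,0,0,0,55],[0,0,6,0,0,0,55],[0,0,6,0,0,0,55],[0,0,4,0,0,0,55],[0,0,0,0,0,0,55],[0,0,0,0,0,0,55]]
  ]
}}

```text
time_s: 29.6
eef_pos: [0.4533, 0.262, 0.0588]
eef_rot: [0.0, 0.518, 0.855, 0.0]
wrist_force: [-0.6, -0.8, -0.8]
opening: 0.705
grasp_force: 65.2
```

```bash
python3 go.py 452.9 261.9 16 2.0534
```

```text
t 29.6 pos [453.29 262.    58.8 ] shift-before-turn [ 0.09 -0.4  42.8 ] turn [ 0.  0. -0.] shift-after-turn [ 0.09 -0.39 42.8 ]
F [-0.56 -0.83 -0.81] M [-0.02  0.02  0.01] open 0.7047581483942909 grip 65.23822903633118 q [ 0.3   0.3   1.86  0.    0.99 -0.18]
```

Request:
{"api": "jog_arm", "payload": {
  "series": [
    [[0,-0.3,2,0,0,0,55],[0,0,2,0,0,0,55],[0,0,2,0,0,0,55],[0,0,2,0,0,0,55],[0,0,2,0,0,0,55],[0,0,2,0,0,0,55],[0,0,1,0,0,0,55],[0,0,0,0,0,0,55],[0,0,0,0,0,0,55],[0,0,0,0,0,0,55]]
  ]
}}

```text
time_s: 30.6
eef_pos: [0.4529, 0.2618, 0.0457]
eef_rot: [0.0, 0.518, 0.855, 0.0]
wrist_force: [-0.3, 0.0, -0.9]
opening: 0.707
grasp_force: 65.2
```

Free past the shoulder. Contact expected at TCP ≈ 16.

Request:
{"api": "jog_arm", "payload": {
  "series": [
    [[0,0,3,0,0,0,55],[0,0,4,0,0,0,55],[0,0,4,0,0,0,55],[0,0,4,0,0,0,55],[0,0,4,0,0,0,55],[0,0,4,0,0,0,55],[0,0,3,0,0,0,55],[0,0,2,0,0,0,55],[0,0,0,0,0,0,55],[0,0,0,0,0,0,55]]
  ]
}}

```text
time_s: 31.6
eef_pos: [0.453, 0.2618, 0.0177]
eef_rot: [0.0, 0.518, 0.855, 0.0]
wrist_force: [0.9, 0.7, -1.3]
opening: 0.705
grasp_force: 65.2
```

Request:
{"api": "jog_arm", "payload": {
  "series": [
    [[0,0,0.5,0,0,0,55],[0,0,0.5,0,0,0,55],[0,0,0.5,0,0,0,55],[0,0,0.5,0,0,0,55],[0,0,0.5,0,0,0,55],[0,0,0,0,0,0,55],[0,0,0,0,0,0,55],[0,0,0,0,0,0,55],[0,0,0,0,0,0,55],[0,0,0,0,0,0,55]]
  ]
}}

```text
time_s: 32.6
eef_pos: [0.453, 0.2619, 0.016]
eef_rot: [0.0, 0.518, 0.855, -0.0]
wrist_force: [-3.1, -1.5, 8.0]
opening: 0.708
grasp_force: 66.2
```

Seated. Release, retreat, and head to the long top plate.

Request:
{"api": "jog_arm", "payload": {
  "series": [
    [[0,0,-0.5,0,0,0,70],[0,0,0,0,0,0,70],[0,0,0,0,0,0,72],[0,0,0,0,0,0,72],[0,0,-10,0,0,0,72],[0,0,-20,0,0,0,72],[0,0,-30,0,0,0,72],[0,0,-30,0,0,0,72],[0,0,-18,0,0,0,72],[0,0,0,0,0,0,72]]
  ]
}}

```text
time_s: 33.6
eef_pos: [0.4552, 0.2626, 0.1274]
eef_rot: [0.002, 0.518, 0.855, 0.003]
wrist_force: [-0.4, 1.0, -0.1]
opening: 0.841
grasp_force: 0.0
```

```bash
python3 go.py 445.0 -15.1 25 1.0804
```

```text
t 33.6 pos [455.2  262.59 127.38] shift-before-turn [-241.31 -138.23  101.77] turn [ 0.01 -0.    0.97] shift-after-turn [-249.77  121.79  102.38]
F [-0.39  0.95 -0.11] M [0.01 0.   0.04] open 0.8409622206370624 grip 0.0 q [ 0.3   0.19  1.83 -0.    1.12 -0.18]
```

Request:
{"api": "jog_arm", "payload": {
  "series": [
    [[-40,-22.6,0,0,0,0,72],[-40.3,-22.6,0,0,0,0,72],[-40.3,-22.6,0,0,0,0,72],[-40.3,-22.6,0,0,0,0,72],[-40.3,-22.6,0,0,0,0,72],[-40.3,-22.6,0,0,0,0,72],[0,0,0,0,0,0.139,72],[0,0,0,0,0,0.139,72],[0,0,0,0,0,0.139,72],[0,0,0,0,0,0.139,72]]
  ]
}}

```text
time_s: 34.6
eef_pos: [0.4436, -0.0151, 0.1227]
eef_rot: [-0.001, 0.735, 0.678, -0.0]
wrist_force: [0.3, 0.8, -0.4]
opening: 0.843
grasp_force: 0.0
```

Request:
{"api": "jog_arm", "payload": {
  "series": [
    [[0,0,0,0,0,0.139,72],[0,0,0,0,0,0.139,72],[0,0,0,0,0,0.139,72],[0,0,20,0,0,0,72],[0,0,30,0,0,0,72],[0,0,30,0,0,0,72],[0,0,20,0,0,0,72],[0,0,0,0,0,0,72],[0,0,0,0,0,0,72],[0,0,0,0,0,0,72]]
  ]
}}

```text
time_s: 35.6
eef_pos: [0.4452, -0.0152, 0.0246]
eef_rot: [0.001, 0.858, 0.514, 0.001]
wrist_force: [-0.0, 0.2, -0.2]
opening: 0.844
grasp_force: 0.0
```

```bash
python3 go.py 445.0 -15.1 -2.2 1.0804
python3 - <<'E'
from h import *
c=ctrl.camera("top");s=ctrl.camera("scene")
a=cv2.resize(c["frame"][200:270,215:285],None,fx=5.6,fy=5.6,interpolation=cv2.INTER_CUBIC)
b=cv2.resize(s["frame"][190:260,255:325],None,fx=5.6,fy=5.6,interpolation=cv2.INTER_CUBIC)
cv2.imwrite("pics/p6.png",np.hstack([a,b]))
E
```

```text
t 35.6 pos [445.22 -15.24  24.6 ] shift-before-turn [ 0.01 -0.31 26.79] turn [ 0. -0. -0.] shift-after-turn [ 0.02 -0.26 26.8 ]
F [-0.04  0.19 -0.16] M [ 0.03 -0.02 -0.01] open 0.8442686730921306 grip 0.0 q [-0.3   0.21  2.06  0.    0.86  0.19]
```

View pics/p6.png

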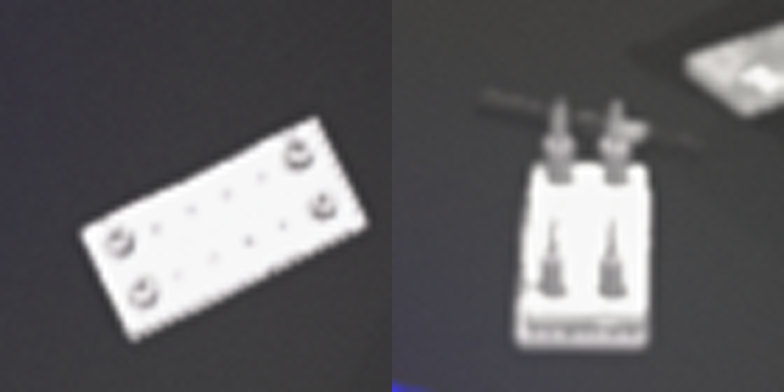

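Long bottom plate is on the collars with the posts through its corner holes. Now the long top.

Request:
{"api": "jog_arm", "payload": {
  "series": [
    [[0,-0.2,8,0,0,0,72],[0,0,8,0,0,0,70],[0,0,6,0,0,0,68],[0,0,3,0,0,0,68],[0,0,1.3,0,0,0,68],[0,0,0,0,0,0,68],[0,0,0,0,0,0,68],[0,0,0,0,0,0,68],[0,0,0,0,0,0,68],[0,0,0,0,0,0,68]]
  ]
}}

```text
time_s: 36.7
eef_pos: [0.4443, -0.015, -0.0025]
eef_rot: [0.0, 0.858, 0.514, 0.0]
wrist_force: [-0.1, 0.6, 0.6]
opening: 0.793
grasp_force: 0.0
```

```bash
python3 go.py 445.0 -15.1 -2.2 1.0804
```

```text
t 36.7 pos [444.33 -14.97  -2.51] shift-before-turn [ 0.2   0.65 -0.31] turn [ 0. -0. -0.] shift-after-turn [ 0.2   0.65 -0.31]
F [-0.13  0.56  0.56] M [ 0.01 -0.03 -0.04] open 0.7928100362957897 grip 0.0 q [-0.3   0.27  2.07 -0.    0.8   0.19]
```

Request:
{"api": "jog_arm", "payload": {
  "series": [
    [[0.2,0.6,-0.3,0,0,0,68],[0,0,0,0,0,0,68],[0,0,0,0,0,0,55],[0,0,0,0,0,0,55],[0,0,0,0,0,0,55],[0,0,0,0,0,0,55],[0,0,0,0,0,0,55],[0,0,0,0,0,0,55],[0,0,0,0,0,0,55],[0,0,0,0,0,0,55]]
  ]
}}

```text
time_s: 37.7
eef_pos: [0.4452, -0.0152, -0.0017]
eef_rot: [0.0, 0.858, 0.514, 0.0]
wrist_force: [-2.8, 0.1, 7.7]
opening: 0.707
grasp_force: 64.6
```

```bash
python3 go.py 452.9 261.8 125 2.0534
```

```text
t 37.7 pos [445.19 -15.15  -1.67] shift-before-turn [ 247.76 -123.94 -126.73] turn [ 0.    0.   -0.97] shift-after-turn [ 241.74  135.36 -126.67]
F [-2.81  0.05  7.71] M [0.16 0.5  0.01] open 0.7074703907707303 grip 64.59007859230042 q [-0.3   0.27  2.06 -0.    0.8   0.19]
```

Request:
{"api": "jog_arm", "payload": {
  "series": [
    [[0,0,-20,0,0,0,55],[0,0,-35,0,0,0,55],[0,0,-40,0,0,0,55],[0,0,-32,0,0,0,55],[38,-19,0,0,0,0,55],[38,-19,0,0,0,0,55],[38,-19,0,0,0,0,55],[38,-19,0,0,0,0,55],[38,-19,0,0,0,0,55],[38,-19,0,0,0,0,55]]
  ]
}}

```text
time_s: 38.7
eef_pos: [0.4517, 0.2415, 0.1246]
eef_rot: [0.0, 0.858, 0.514, -0.0]
wrist_force: [0.5, -0.0, 0.0]
opening: 0.698
grasp_force: 65.7
```

Request:
{"api": "jog_arm", "payload": {
  "series": [
    [[19.8,-9.9,0,0,0,0,55],[0,0,0,0,0,-0.139,55],[0,0,0,0,0,-0.139,55],[0,0,0,0,0,-0.139,55],[0,0,0,0,0,-0.139,55],[0,0,0,0,0,-0.139,55],[0,0,0,0,0,-0.139,55],[0,0,0,0,0,-0.139,55],[0,0,0,0,0,0,55],[0,0,0,0,0,0,55]]
  ]
}}

```text
time_s: 39.7
eef_pos: [0.4525, 0.2618, 0.1245]
eef_rot: [-0.0, 0.52, 0.854, -0.0]
wrist_force: [-0.5, 0.1, -0.5]
opening: 0.703
grasp_force: 65.7
```

Request:
{"api": "jog_arm", "payload": {
  "series": [
    [[0,0,5,0,0,0,55],[0,0,10,0,0,0,55],[0,0,10,0,0,0,55],[0,0,7,0,0,0,55],[0,0,3,0,0,0,55],[0,0,0,0,0,0,55],[0,0,0,0,0,0,55],[0,0,0,0,0,0,55],[0,0,0,0,0,0,55],[0,0,0,0,0,0,55]]
  ]
}}

```text
time_s: 40.7
eef_pos: [0.4529, 0.262, 0.09]
eef_rot: [0.0, 0.518, 0.855, 0.0]
wrist_force: [0.7, 0.3, -1.0]
opening: 0.705
grasp_force: 65.7
```

```bash
python3 go.py 452.9 261.8 76 2.0534
python3 - <<'E'
from h import *
c=ctrl.camera("top");s=ctrl.camera("scene")
a=cv2.resize(c["frame"][195:265,215:285],None,fx=5.6,fy=5.6,interpolation=cv2.INTER_CUBIC)
b=cv2.resize(s["frame"][180:250,255:325],None,fx=5.6,fy=5.6,interpolation=cv2.INTER_CUBIC)
cv2.imwrite("pics/p7.png",np.hstack([a,b]))
E
```

```text
t 40.7 pos [452.9  261.98  89.96] shift-before-turn [-0.16 -0.09 13.96] turn [ 0.  0. -0.] shift-after-turn [-0.16 -0.08 13.96]
F [ 0.75  0.29 -0.96] M [-0.05 -0.03  0.03] open 0.704749878276509 grip 65.65617799758911 q [ 0.3   0.24  1.85 -0.    1.05 -0.18]
```

View pics/p7.png

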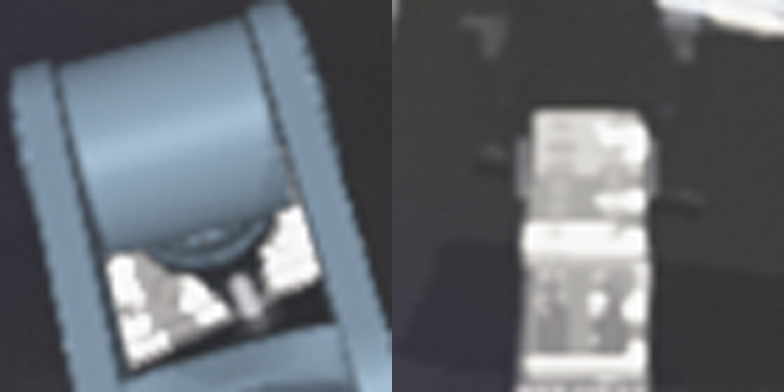

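Plate is level above the posts, in line with the base. Lower in small steps.

Request:
{"api": "jog_arm", "payload": {
  "series": [
    [[0,0,3,0,0,0,55],[0,0,3,0,0,0,55],[0,0,3,0,0,0,55],[0,0,2,0,0,0,55],[0,0,2,0,0,0,55],[0,0,1,0,0,0,55],[0,0,0,0,0,0,55],[0,0,0,0,0,0,55],[0,0,0,0,0,0,55],[0,0,0,0,0,0,55]]
  ]
}}

```text
time_s: 41.8
eef_pos: [0.4528, 0.2619, 0.0758]
eef_rot: [0.0, 0.518, 0.855, 0.0]
wrist_force: [-0.7, 0.1, -0.2]
opening: 0.705
grasp_force: 65.7
```

Request:
{"api": "jog_arm", "payload": {
  "series": [
    [[0,0,1,0,0,0,55],[0,0,1,0,0,0,55],[0,0,1,0,0,0,55],[0,0,1,0,0,0,55],[0,0,1,0,0,0,55],[0,0,1,0,0,0,55],[0,0,1,0,0,0,55],[0,0,0,0,0,0,55],[0,0,0,0,0,0,55],[0,0,0,0,0,0,55]]
  ]
}}

```text
time_s: 42.8
eef_pos: [0.4528, 0.2619, 0.0687]
eef_rot: [0.0, 0.518, 0.855, 0.0]
wrist_force: [0.2, 0.1, -0.3]
opening: 0.704
grasp_force: 65.7
```

Request:
{"api": "jog_arm", "payload": {
  "series": [
    [[0,0,1,0,0,0,55],[0,0,1,0,0,0,55],[0,0,1,0,0,0,55],[0,0,1,0,0,0,55],[0,0,1,0,0,0,55],[0,0,1,0,0,0,55],[0,0,1,0,0,0,55],[0,0,1,0,0,0,55],[0,0,0,0,0,0,55],[0,0,0,0,0,0,55]]
  ]
}}

```text
time_s: 43.8
eef_pos: [0.453, 0.2618, 0.0607]
eef_rot: [0.0, 0.518, 0.855, 0.0]
wrist_force: [3.3, -3.1, -0.3]
opening: 0.704
grasp_force: 65.7
```

Request:
{"api": "jog_arm", "payload": {
  "series": [
    [[-0.6,0.2,0,0,0,0,55],[0,0,2,0,0,0,55],[0,0,2,0,0,0,55],[0,0,2,0,0,0,55],[0,0,1,0,0,0,55],[0,0,1,0,0,0,55],[0,0,0.5,0,0,0,55],[0,0,0.5,0,0,0,55],[0,0,0.5,0,0,0,55],[0,0,0,0,0,0,55]]
  ]
}}

```text
time_s: 44.8
eef_pos: [0.4529, 0.2615, 0.0523]
eef_rot: [-0.0, 0.518, 0.855, -0.0]
wrist_force: [-6.5, -2.6, 13.6]
opening: 0.707
grasp_force: 67.2
```

Seated at TCP 52.3 (= 54 − 1.7, as gripped). Release and retreat.

Request:
{"api": "jog_arm", "payload": {
  "series": [
    [[0,0,-0.8,0,0,0,70],[0,0,0,0,0,0,70],[0,0,0,0,0,0,72],[0,0,0,0,0,0,72],[0,0,-10,0,0,0,72],[0,0,-20,0,0,0,72],[0,0,-30,0,0,0,72],[0,0,-30,0,0,0,72],[0,0,-20,0,0,0,72],[-40,-20,0,0,0,0,72]]
  ]
}}

```text
time_s: 45.8
eef_pos: [0.4564, 0.22, 0.1666]
eef_rot: [0.003, 0.516, 0.856, 0.004]
wrist_force: [1.5, -0.7, -0.4]
opening: 0.842
grasp_force: 0.0
```

Request:
{"api": "jog_arm", "payload": {
  "series": [
    [[-40,-20,0,0,0,0,72],[-40,-20,0,0,0,0,72],[-40,-20,0,0,0,0,72],[-40,-20,0,0,0,0,72],[-40,-20,0,0,0,0,72],[0,0,0,0,0,0,72],[0,0,0,0,0,0,72],[0,0,0,0,0,0,72],[0,0,0,0,0,0,72],[0,0,0,0,0,0,72]]
  ]
}}

```text
time_s: 46.8
eef_pos: [0.4577, -0.0056, 0.1619]
eef_rot: [-0.0, 0.517, 0.856, 0.0]
wrist_force: [-0.7, -1.4, 0.7]
opening: 0.843
grasp_force: 0.0
```

Run:
```python
from h import *
c=ctrl.camera("top");s=ctrl.camera("scene")
z=lambda f,x,y:cv2.resize(f[y:y+70,x:x+90],None,fx=4.2,fy=4.2,interpolation=cv2.INTER_CUBIC)
cv2.imwrite("pics/p8.png",np.vstack([np.hstack([z(c["frame"],210,205),z(s["frame"],245,190)]),np.hstack([z(c["frame"],365,155),z(s["frame"],270,125)])]))
```

```text
(no output)
```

View pics/p8.png

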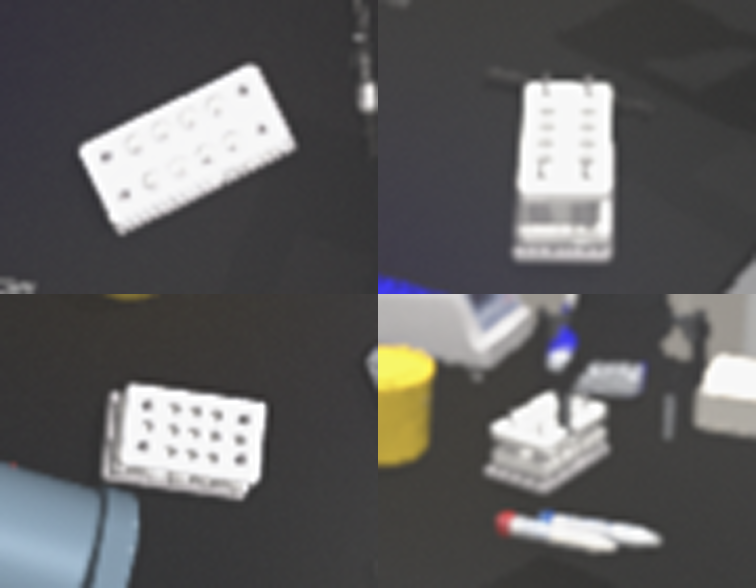

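Both stands are assembled and level, with post tips showing through the corner holes, and the arm is clear. Handing in.

```bash
python3 -c "
from bench import ctrl
print(ctrl.hand_in())"
```

```text
the job is handed in; nothing more can be done
None
```

Both stands are back together, bottom plate then top plate on each. All four plates are seated and released, the pictures show them level, and the job was handed in at about 47 s of the 109 s allowed; the judge's result was not shown.

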